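# Start the bench fan and set it to full speed

### The job

Start the bench fan and put it on full speed with light touches of the fingertips: press the green button fully down and let it spring back up, then push the orange-spot end of the white rocker fully down, and draw the hand clear. Press gently, do not touch the red and yellow switches, and leave everything else on the bench where it lies: nothing is to be picked up or knocked.

Things in the scene. Friction and masses are not known exactly. Their poses are not given: they have to be found in the camera images.
- green_box: the fan's start button: fixed grey switch box 66 x 66 x 45 high (mm) with a round green push button of 36 mm diameter in the middle of its top; origin at the centre of the box's underside on the bench, z up
- green_top (a point): centre of the top face of the green button, 57 mm above the bench when it is up (12 mm proud of its box)
- green (a joint): how far the green button is pressed, in m: 0 up, 0.006 fully down; moves straight down on a spring (1.5 N to start, 5 N fully down, against a hard stop) and springs back when let go
- red_box: roll-up door switch, not to be touched: fixed grey switch box 66 x 66 x 45 high (mm) with a round red push button of 36 mm diameter in the middle of its top; origin at the centre of the box's underside on the bench, z up
- red_top (a point): centre of the top face of the red button, 57 mm above the bench when it is up (12 mm proud of its box)
- red (a joint): how far the red button is pressed, in m: 0 up, 0.006 fully down; moves straight down on a spring (1.5 N to start, 5 N fully down, against a hard stop) and springs back when let go
- yellow_box: lights switch, not to be touched: fixed grey switch box 66 x 66 x 45 high (mm) with a round yellow push button of 36 mm diameter in the middle of its top; origin at the centre of the box's underside on the bench, z up
- yellow_top (a point): centre of the top face of the yellow button, 57 mm above the bench when it is up (12 mm proud of its box)
- yellow (a joint): how far the yellow button is pressed, in m: 0 up, 0.006 fully down; moves straight down on a spring (1.5 N to start, 5 N fully down, against a hard stop) and springs back when let go
- rocker_box: the fan's speed switch: fixed black base 124 x 74 x 20 high (mm) carrying a see-saw plate, white, 100 x 54 x 8, that tips about a level pin across its middle, 36 above the bench; two black lugs (36 long, top 40 above the bench) flank the plate's middle. Origin at the centre of the base's underside; its x axis runs along the plate from the blue spot to the orange spot; it may stand at any yaw
- full_spot (a point): centre of the orange spot (26 mm across, full speed) on the plate's top, 35 mm from the pin along the base's +x; about 47 mm above the bench when this end is up, 33 when it is fully down; z axis is the plate's normal
- low_spot (a point): centre of the blue spot (26 mm across, low speed) on the plate's top, 35 mm from the pin on the other side
- rocker (a joint): tip angle of the see-saw plate in rad: -0.2 blue end fully down (low), +0.2 orange end fully down (full speed), hard stops at both; about 2.5 N at a spot tips it, and it stays where it is left
- tape: loose roll of yellow tape lying flat, 90 mm outer diameter, 64 hole, 30 high; origin at the centre of its underside
- screwdriver: loose screwdriver with a red handle, lying on the bench; origin on the bench under its middle, x axis from handle to tip
- jar: loose screw jar with a dark cap, 64 mm diameter, 75 high; origin at the centre of its underside
- spraycan: loose spray can with a blue label, 64 mm diameter, 190 high; origin at the centre of its underside
- mug: loose blue mug, 80 mm diameter, 90 high, handle at its +y side; origin at the centre of its underside
- wrench: loose steel wrench lying on the bench; origin on the bench under its middle, x axis along it

How it is judged:
On the way, in this order (a step that is already met when the one before it is completed fails the run):
1. the fingers press the green button down (at least 4.5 of its 6 mm), the rocker still on low (value of joint green above 0.0045 m and contact force between the fingers and green above 0.5 N and value of joint rocker below 0 rad), for 0.05 s.
2. the green button is let go and springs back up, the rocker still on low (value of joint green below 0.0015 m and contact force between the fingers and green below 0.2 N and value of joint rocker below 0 rad), for 0.05 s.
3. the fingers push the orange end of the rocker down (value of joint rocker above 0.16 rad and contact force between the fingers and rocker above 0.3 N), for 0.05 s.
At the end, for the whole second after the job is handed in: the rocker's orange end is fully down (tip angle above 0.16 of 0.2 rad), all three buttons are up (within 1.5 mm), and every loose thing is at rest within 15 mm of where it began (value of joint rocker above 0.16 rad and value of joint each of green, red, yellow below 0.0015 m and distance of each of tape, screwdriver, jar, spraycan, mug, wrench from where it was at the start of the episode below 0.015 m and linear speed of each of tape, screwdriver, jar, spraycan, mug, wrench below 0.02 m/s); the robot touches nothing.
It fails at once if the red switch is touched (more than 0.5 N) (contact force between any of the fingers, the arm and red_box above 0.5 N).
It fails at once if the yellow switch is touched (more than 0.5 N) (contact force between any of the fingers, the arm and yellow_box above 0.5 N).
It fails at once if the green button or the rocker is pressed hard (over 40 N) (contact force between any of the fingers, the arm and green_box above 40 N or contact force between any of the fingers, the arm and rocker_box above 40 N).
It fails at once if a loose thing is moved more than 15 mm or lifted (distance of any of tape, screwdriver, jar, spraycan, mug, wrench from where it was at the start of the episode above 0.015 m).
It also fails if it takes over 45 s, if anything falls off the work surface, if the arm or the gripper's body presses on something with over 40 N, if the wrist force passes 120 N, or if a joint passes its speed limit or range.

### The arm

A 6-joint arm with a two-finger parallel gripper is mounted at the origin on the work surface. World frame = base frame: x ahead of the robot, y to its left, z up, the work surface at z = 0. Lengths are in m, angles in rad, forces in N, time in s.
With the tool pointing down it reaches from about 0.375 to 0.975 m from the base axis. Payload 3.8 kg.
Tool frame: the origin (TCP) lies on the centre line of the jaws, within the pads' length; the fingertips stand 22 mm ahead of it and the grasp point (between the pads) lies 3 mm ahead of it; x points along the fingers, y is the direction in which the jaws open and shut, and the axes are right-handed (so a half turn about x gives the same grasp; the last joint's range is limited). The gripper opens to 85 mm and grips with 20 to 120 N. Pads are 22 mm wide; open, the fingers measure 114 mm over their backs; the gripper's body (76 mm by 85 mm) begins 54 mm behind the grasp point. The pads swing forward as they close: fully open they stand 13 mm farther back than shut.
Start: joints at [1.263, 0.264, 1.604, -0, 1.274, -0.037], TCP at [0.181, 0.65, 0.253] pointing down, gripper open.
Joint ranges: [-2.63, 2.63], [-0.94, 2.18], [0.31, 2.57], [-1.31, 4.45], [0, 2.66], [-2.55, 2.55]. Speed limits (rad/s): [2.57, 2.57, 3.14, 3.14, 3.14, 3.14].

### API

Orientations are given as a rotation vector (axis times angle).
In Python, from workcell import monitor, eyes, finish_job gives the robot as it stands. The module is installed in compiled form; this text tells all that it offers.
- The arm moves only by the tool play_rows, never from a script. Its argument "deltas" is a list of rows, each an object of numbers: "wx", "wy", "wz": the turn, a rotation vector about the world's x, y, z in degrees; "x", "y", "z": the shift along the world's x, y, z in mm; "fingers": the closure, from -1 (fully open) to 1 (shut), so that 0 is half open. A call has 1 to 20 rows; each row is the pose to reach, as a shift and turn from the pose commanded when the call began; what a row does not reach only later rows make up. A row lasts 1/8 s, in which the tool goes at most 62.5 mm and 10.7 degrees, less where a joint would pass 70% of its speed; a pose out of reach is approached as far as the arm can. A call with a gripper value outside its range is refused whole. The fingers move at their own pace and stop on an object; "grip_force" is the grip in N (left out, the last holds). Time passes only in rows, so rows that repeat a pose let the fingers close. It gives the time, the measured TCP pose, the force and the opening at its end, in the units of the state.
- monitor.read_state(): the state, without advancing time (a new reading comes with each control period).
- eyes.read_camera(name): name is "scene" or "top" or "wrist"; returns a dict with "frame" (384x512x3 uint8, red, green, blue), "depth" (384x512 float32, m along the optical axis (not along the pixel's ray), 0 where there is no reading), "K" (3x3 intrinsics, pixels), "view" (4x4, takes a point from world to camera coordinates); the wrist camera has in their place "tool_from_camera" (4x4, takes a point from camera to tool coordinates, whose origin is the TCP and whose axes are the tool frame's). Camera axes: x right, y down, z forward; pixel columns grow to the right and rows downward; lengths in m; the calibration is good to about 2 mm. A picture is of the moment at which its call begins: read the wrist's pose just before it.
- finish_job(): hands the job in, once; it reports no verdict.
The state is a dict: "time": time; "q": joint angles; "joint_vel": joint speeds; "joint_torque": joint torques, N m; "tool_pos": TCP position; "tcp_rot": TCP orientation; "wrist_force": force on the tool from outside, world axes, zero at the start; "torque": the same for the moment, N m; "width": opening from 0.0 (shut) to 1.0 (fully open).
Only numpy, scipy, OpenCV 4.12 (cv2) and the standard library are available. Lean on these libraries where they do the work, as an engineer would, in place of code of your own. Each camera call takes 0.05 s, during which the arm holds its last target.

## Working session

There is one attempt and no reset: what is moved stays moved. The work goes in short steps, Python scripts to look and compute and a tool call to move; the robot and the scene stay as the last step left them, time stands still between calls to the robot, and variables do not carry over. Pictures are saved under pics/ and viewed, and the job is handed in when it is done.

Besides the shell and the picture viewer there is one more tool, called after "Call:" as name([rows], argument=value, ...), one row to a line, values as JSON. play_rows: Moves the arm, as the interface text tells. Its arguments: {"type":"object","properties":{"deltas":{"type":"array"},"grip_force":{"type":"number"}},"required":["deltas"]}

```bash
mkdir -p pics
python3 - <<'E'
from workcell import monitor, eyes
import cv2, numpy as np
s=monitor.read_state(); print(s)
for n in("scene","top"):
    d=eyes.read_camera(n); cv2.imwrite(f"pics/{n}0.png",cv2.resize(d["frame"][:,:,::-1],(800,600)))
    np.savez(f"{n}0.npz",**d); print(n,d["K"].tolist(),d["view"].round(3).tolist())
E
```

```text
{'time': 0.0, 'q': array([ 1.26308927e+00,  2.64762618e-01,  1.60535252e+00, -4.17989871e-06,
        1.27365241e+00, -3.68808344e-02]), 'joint_vel': array([-1.36531272e-03, -7.41614485e-04,  1.29739263e-03, -3.14955388e-05,
        2.12650094e-03,  2.36723753e-04]), 'joint_torque': array([ 2.52564445e-03, -5.15080619e+01, -3.67325306e+01,  2.47375310e-04,
        1.25480312e-02,  1.43468912e-05]), 'tool_pos': array([0.18037298, 0.64977363, 0.25196715]), 'tcp_rot': array([ 0.21091097,  1.56069047, -0.2142864 ]), 'wrist_force': array([-0.23205302, -0.94747868,  0.5594303 ]), 'torque': array([-0.01939008,  0.01000545,  0.04399488]), 'width': 0.9971710115468825}
scene [[454.57936536192466, 0.0, 253.96165767992065], [0.0, 454.57936536192466, 193.22455998870237], [0.0, 0.0, 1.0]] [[-0.788, 0.615, 0.02, 0.416], [0.441, 0.586, -0.68, -0.195], [-0.43, -0.527, -0.733, 1.684], [0.0, 0.0, 0.0, 1.0]]
top [[358.379343690151, 0.0, 256.8059089550226], [0.0, 358.379343690151, 192.33846824926658], [0.0, 0.0, 1.0]] [[0.004, -1.0, 0.018, -0.012], [-0.989, -0.007, -0.147, 0.544], [0.147, -0.017, -0.989, 1.239], [0.0, 0.0, 0.0, 1.0]]
```

View pics/scene0.png

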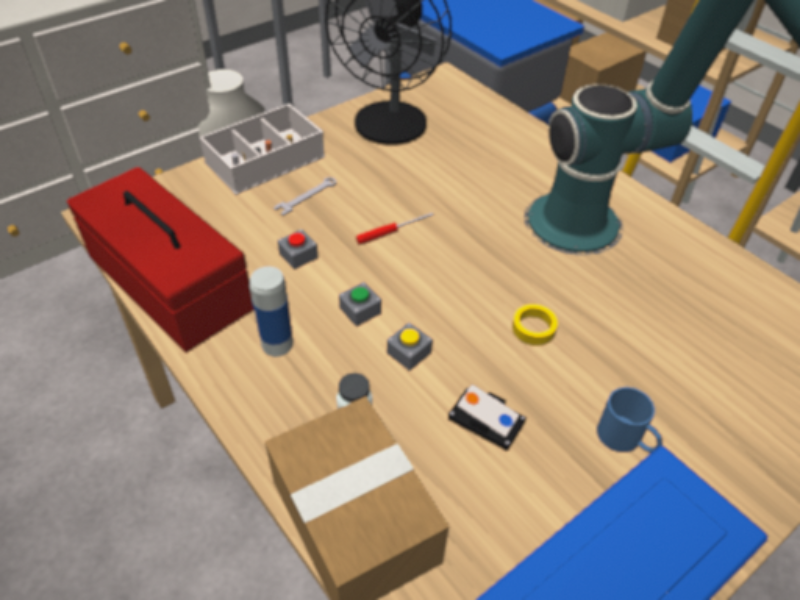

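View pics/top0.png

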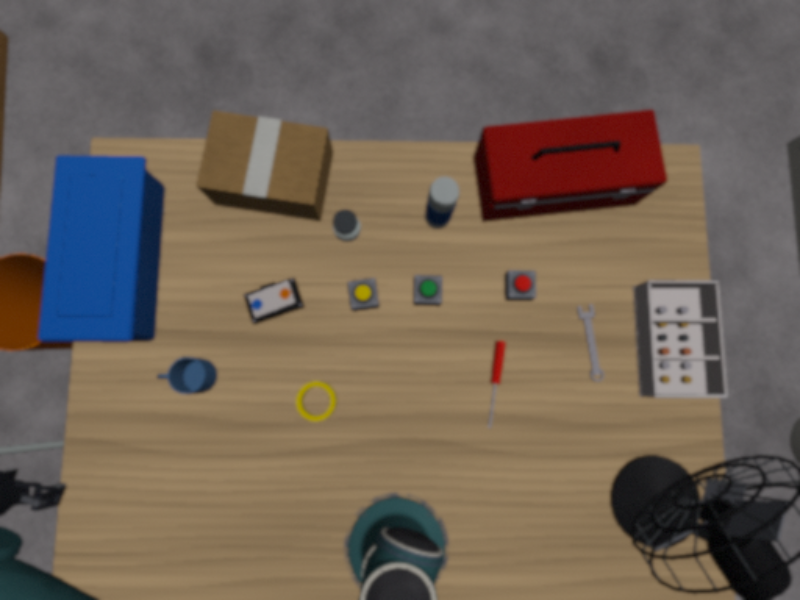

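The top view shows green at (428,288), red at (521,284), yellow at (363,293), the rocker's orange spot at (284,294) and blue at (257,304), all in the 800x600 picture. The gripper is off at the lower left. Next I measure these points.

```bash
cat > h.py <<'E'
import numpy as np, cv2
def blobs(d, T, win=None):
    """colour blobs -> world; T world_from_cam"""
    hsv=cv2.cvtColor(d["frame"],cv2.COLOR_RGB2HSV)
    R={"green":(50,75),"orange":(9,15),"blue":(105,118),"yellow":(24,30),"red":(0,3)}
    for n,(a,b) in R.items():
        m=cv2.inRange(hsv,(a,150,90),(b,255,255))
        k,l,st,c=cv2.connectedComponentsWithStats(m)
        for i in range(1,k):
            if 25<st[i,4]<3000000:
                u,v=c[i]; z=np.median(d["depth"][l==i])
                p=np.linalg.inv(d["K"])@[u,v,1]*z
                w=T[:3,:3]@p+T[:3,3]
                print(n,st[i,4],c[i].round(1),w.round(4))
E
python3 - <<'E'
from h import *
for n in("top","scene"):
    d=dict(np.load(f"{n}0.npz")); print(n); blobs(d,np.linalg.inv(d["view"]))
E
```

```text
top
green 64 [274.  183.9] [ 0.5721 -0.0697  0.0576]
orange 888 [ 11.1 204.3] [ 0.5639  1.2607 -0.5743]
blue 6898 [ 59.4 159.4] [0.63   0.6329 0.1612]
yellow 88 [231.8 187. ] [0.5603 0.079  0.0569]
yellow 287 [201.7 256.5] [0.3175 0.1822 0.029 ]
red 4739 [367.   98.8] [ 0.8461 -0.3767  0.166 ]
red 76 [334.4 181. ] [ 0.5843 -0.2844  0.0579]
red 115 [318.4 231.1] [ 0.4081 -0.2299  0.0252]
scene
green 61 [230.  188.1] [ 0.5754 -0.0633  0.0554]
orange 37 [301.8 254.5] [0.5594 0.2572 0.0447]
blue 2681 [319.2  16.2] [-0.7577 -1.0236 -0.1409]
blue 202 [446.9  65.6] [-1.3858 -0.477  -0.4232]
blue 78 [347.8  70.3] [-0.9188 -0.8681 -0.4817]
blue 105 [429.2  97. ] [-1.2046 -0.4263 -0.5532]
blue 34 [323.2 268.6] [0.5366 0.3222 0.0317]
blue 9784 [409.4 347.2] [0.6013 0.6307 0.1614]
yellow 417 [342.  206.8] [0.3254 0.189  0.0247]
yellow 91 [261.6 215.2] [0.5648 0.0828 0.0543]
red 5752 [ 96.  155.8] [ 0.8717 -0.3447  0.1484]
red 118 [240.9 148.8] [ 0.4122 -0.224   0.019 ]
red 69 [189.4 152.8] [ 0.5872 -0.2814  0.0532]
```

Call:
play_rows([
  {"x": 40, "y": -42, "fingers": 1},
  {"x": 80, "y": -84, "fingers": 1},
  {"x": 120, "y": -126, "fingers": 1},
  {"x": 160, "y": -168, "fingers": 1},
  {"x": 200, "y": -210, "fingers": 1},
  {"x": 240, "y": -252, "fingers": 1},
  {"x": 280, "y": -294, "fingers": 1},
  {"x": 320, "y": -336, "fingers": 1},
  {"x": 350, "y": -370, "fingers": 1},
  {"x": 350, "y": -380, "fingers": 1},
  {"x": 350, "y": -380, "fingers": 1},
  {"x": 350, "y": -380, "fingers": 1},
], grip_force=20)

```text
schema error: expected keys wx, wy, wz, x, y, z, fingers
```

```bash
cat > look.py <<'E'
import sys
from h import *
from workcell import monitor, eyes
from scipy.spatial.transform import Rotation as Ro
s=monitor.read_state(); d=eyes.read_camera("wrist")
W=np.eye(4);W[:3,:3]=Ro.from_rotvec(s["tcp_rot"]).as_matrix();W[:3,3]=s["tool_pos"]
T=W@d["tool_from_camera"]
print(s["time"],s["tool_pos"].round(4),s["width"],s["wrist_force"].round(2)); print(W[:3,:3].round(3)); print(d["tool_from_camera"].round(3))
blobs(d,T); np.savez(sys.argv[1]+".npz",T=T,**d)
cv2.imwrite(f"pics/{sys.argv[1]}.png",cv2.resize(d["frame"][:,:,::-1],(800,600)))
E
python3 look.py w1
```

```text
0.1 [0.1804 0.6498 0.2521] 0.9982397598619375 [0.58 0.1  1.14]
[[-0.001  0.267  0.964]
 [-0.002  0.964 -0.267]
 [-1.    -0.002 -0.   ]]
[[-0.001 -0.318  0.948 -0.122]
 [ 1.    -0.001  0.     0.001]
 [ 0.001  0.948  0.318 -0.081]
 [ 0.     0.     0.     1.   ]]
orange 4656 [464.7 216.7] [ 0.624   1.164  -0.5611]
```

View pics/w1.png

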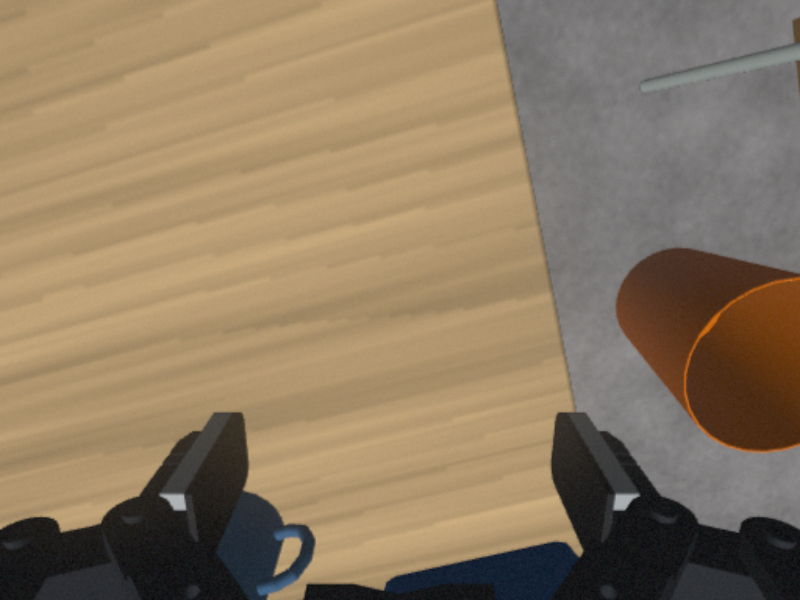

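Call:
play_rows([
  {"x": 40, "y": -42, "z": 0, "wx": 0, "wy": 0, "wz": 2, "fingers": 1},
  {"x": 80, "y": -84, "z": 0, "wx": 0, "wy": 0, "wz": 4, "fingers": 1},
  {"x": 120, "y": -126, "z": 0, "wx": 0, "wy": 0, "wz": 6, "fingers": 1},
  {"x": 160, "y": -168, "z": 0, "wx": 0, "wy": 0, "wz": 8, "fingers": 1},
  {"x": 200, "y": -210, "z": 0, "wx": 0, "wy": 0, "wz": 10, "fingers": 1},
  {"x": 240, "y": -252, "z": 0, "wx": 0, "wy": 0, "wz": 12, "fingers": 1},
  {"x": 280, "y": -294, "z": 0, "wx": 0, "wy": 0, "wz": 14, "fingers": 1},
  {"x": 320, "y": -336, "z": 0, "wx": 0, "wy": 0, "wz": 15, "fingers": 1},
  {"x": 350, "y": -380, "z": 0, "wx": 0, "wy": 0, "wz": 15.5, "fingers": 1},
  {"x": 350, "y": -380, "z": 0, "wx": 0, "wy": 0, "wz": 15.5, "fingers": 1},
  {"x": 350, "y": -380, "z": 0, "wx": 0, "wy": 0, "wz": 15.5, "fingers": 1},
  {"x": 350, "y": -380, "z": 0, "wx": 0, "wy": 0, "wz": 15.5, "fingers": 1},
], grip_force=20)

```text
time: 1.65
tool_pos: [0.5297, 0.2714, 0.2531]
tcp_rot: [-0.001, 1.571, 0.001]
wrist_force: [0.5, 0.7, 0.1]
width: -0.0
```

```bash
python3 look.py w2
```

```text
1.65 [0.5297 0.2714 0.2531] -0.00015214855624697733 [0.5  0.69 0.13]
[[-0.001 -0.001  1.   ]
 [ 0.     1.     0.001]
 [-1.     0.    -0.001]]
[[-0.    -0.318  0.948 -0.122]
 [ 1.    -0.001 -0.     0.001]
 [ 0.001  0.948  0.318 -0.081]
 [ 0.     0.     0.     1.   ]]
orange 459 [240.3 199.6] [0.5598 0.2567 0.0484]
blue 398 [303.5 174.2] [0.5368 0.3213 0.0352]
yellow 967 [ 61.9 204.2] [0.5614 0.0816 0.0581]
```

View pics/w2.png

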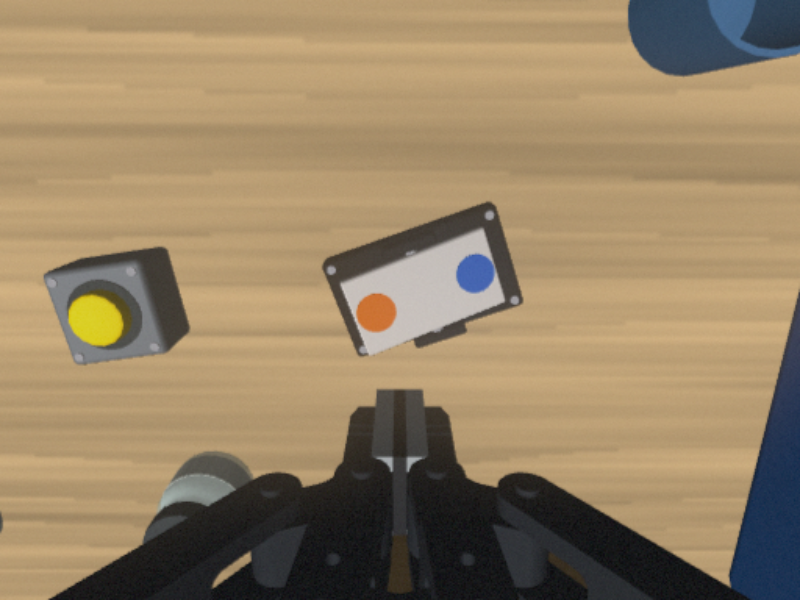

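The rocker measures well: orange is at z 48 mm, blue at 35 mm, with 69 mm between them (expected 47, 33 and 69). Next I move over green.

Call:
play_rows([
  {"x": 6, "y": -50, "z": 0, "wx": 0, "wy": 0, "wz": 0, "fingers": 1},
  {"x": 12, "y": -100, "z": 0, "wx": 0, "wy": 0, "wz": 0, "fingers": 1},
  {"x": 18, "y": -150, "z": 0, "wx": 0, "wy": 0, "wz": 0, "fingers": 1},
  {"x": 24, "y": -200, "z": 0, "wx": 0, "wy": 0, "wz": 0, "fingers": 1},
  {"x": 30, "y": -250, "z": 0, "wx": 0, "wy": 0, "wz": 0, "fingers": 1},
  {"x": 36, "y": -300, "z": 0, "wx": 0, "wy": 0, "wz": 0, "fingers": 1},
  {"x": 43, "y": -338, "z": 0, "wx": 0, "wy": 0, "wz": 0, "fingers": 1},
  {"x": 43, "y": -338, "z": 0, "wx": 0, "wy": 0, "wz": 0, "fingers": 1},
  {"x": 43, "y": -338, "z": 0, "wx": 0, "wy": 0, "wz": 0, "fingers": 1},
  {"x": 43, "y": -338, "z": 0, "wx": 0, "wy": 0, "wz": 0, "fingers": 1},
])

```text
time: 2.95
tool_pos: [0.5734, -0.066, 0.2533]
tcp_rot: [-0.001, 1.571, 0.002]
wrist_force: [-0.6, 0.6, -0.2]
width: -0.004
```

```bash
python3 look.py w3
```

```text
2.95 [ 0.5734 -0.066   0.2533] -0.003907839693454767 [-0.56  0.62 -0.18]
[[-0.    -0.002  1.   ]
 [ 0.     1.     0.002]
 [-1.     0.    -0.   ]]
[[-0.    -0.318  0.948 -0.122]
 [ 1.    -0.001 -0.     0.001]
 [ 0.001  0.948  0.318 -0.081]
 [ 0.     0.     0.     1.   ]]
yellow 1157 [406.9 160.9] [0.5619 0.0779 0.0578]
red 1167 [75.1 22. ] [ 0.4389 -0.2317  0.0246]
red 986 [ 29.7 185.1] [ 0.5857 -0.2833  0.0582]
```

View pics/w3.png

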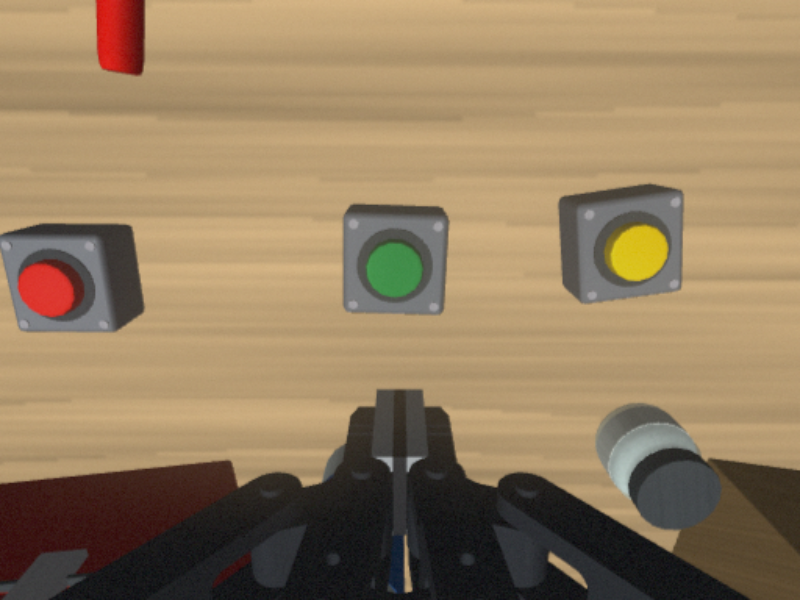

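Run:
```python
import numpy as np
d=np.load("w3.npz");T=d["T"]
def P(d,T,u,v):
    z=np.median(d["depth"][int(v)-1:int(v)+2,int(u)-1:int(u)+2]);p=np.linalg.inv(d["K"])@[u,v,1]*z
    return (T[:3,:3]@p+T[:3,3]).round(4)
print("green",P(d,T,252.5,172.8)); print("jarcap",P(d,T,431,312))
t=np.load("top0.npz");Tt=np.linalg.inv(t["view"])
for n,u,v in(("cantop",443,192),("jar",345,222),("can low",438,218)): print(n,P(t,Tt,u*.64,v*.64))
```

```text
green [ 0.5733 -0.0681  0.0585]
jarcap [0.7174 0.1171 0.0764]
cantop [ 0.7502 -0.0925  0.1908]
jar [0.7178 0.1193 0.0757]
can low [ 0.7215 -0.0894  0.1012]
```

Call:
play_rows([
  {"x": 0, "y": -2, "z": -40, "wx": 0, "wy": 0, "wz": 0, "fingers": 1},
  {"x": 0, "y": -2, "z": -80, "wx": 0, "wy": 0, "wz": 0, "fingers": 1},
  {"x": 0, "y": -2, "z": -120, "wx": 0, "wy": 0, "wz": 0, "fingers": 1},
  {"x": 0, "y": -2, "z": -145, "wx": 0, "wy": 0, "wz": 0, "fingers": 1},
  {"x": 0, "y": -2, "z": -160, "wx": 0, "wy": 0, "wz": 0, "fingers": 1},
  {"x": 0, "y": -2, "z": -168, "wx": 0, "wy": 0, "wz": 0, "fingers": 1},
  {"x": 0, "y": -2, "z": -168, "wx": 0, "wy": 0, "wz": 0, "fingers": 1},
  {"x": 0, "y": -2, "z": -168, "wx": 0, "wy": 0, "wz": 0, "fingers": 1},
])

```text
time: 4.0
tool_pos: [0.5746, -0.0697, 0.0865]
tcp_rot: [-0.0, 1.569, -0.0]
wrist_force: [-0.7, -0.2, 1.8]
width: -0.003
```

```bash
python3 look.py w4
```

```text
4.0 [ 0.5746 -0.0697  0.0865] -0.0032595162858099647 [-0.71 -0.23  1.77]
[[ 0.002  0.     1.   ]
 [-0.     1.    -0.   ]
 [-1.    -0.     0.002]]
[[-0.    -0.318  0.948 -0.122]
 [ 1.    -0.001 -0.     0.001]
 [ 0.001  0.948  0.318 -0.081]
 [ 0.     0.     0.     1.   ]]
green 1831 [257.3 241.3] [ 0.5663 -0.0683  0.0583]
```

View pics/w4.png

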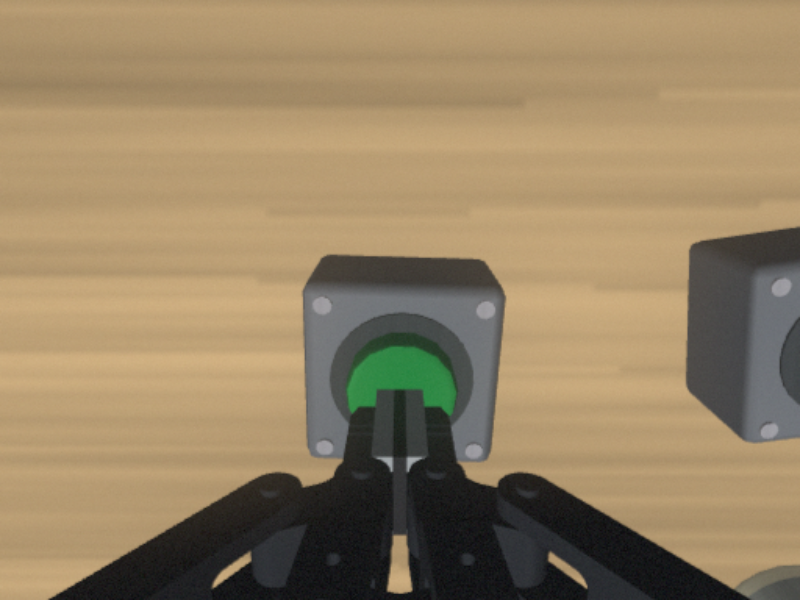

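The fingertips are centred over the green button in y. Its rim runs about 347–457 px and the fingers sit at 400. I now press in small steps.

Call:
play_rows([
  {"x": 0, "y": 1, "z": -3, "wx": 0, "wy": 0, "wz": 0, "fingers": 1},
  {"x": 0, "y": 1, "z": -6, "wx": 0, "wy": 0, "wz": 0, "fingers": 1},
  {"x": 0, "y": 1, "z": -8, "wx": 0, "wy": 0, "wz": 0, "fingers": 1},
  {"x": 0, "y": 1, "z": -10, "wx": 0, "wy": 0, "wz": 0, "fingers": 1},
  {"x": 0, "y": 1, "z": -10, "wx": 0, "wy": 0, "wz": 0, "fingers": 1},
  {"x": 0, "y": 1, "z": -10, "wx": 0, "wy": 0, "wz": 0, "fingers": 1},
])

```text
time: 4.8
tool_pos: [0.5737, -0.0686, 0.0755]
tcp_rot: [0.0, 1.571, -0.0]
wrist_force: [-0.5, -0.2, 4.1]
width: -0.001
```

Call:
play_rows([
  {"x": 0, "y": 0, "z": -1, "wx": 0, "wy": 0, "wz": 0, "fingers": 1},
  {"x": 0, "y": 0, "z": -2, "wx": 0, "wy": 0, "wz": 0, "fingers": 1},
  {"x": 0, "y": 0, "z": -2, "wx": 0, "wy": 0, "wz": 0, "fingers": 1},
])

```text
time: 5.18
tool_pos: [0.5737, -0.0686, 0.0734]
tcp_rot: [0.0, 1.571, -0.0]
wrist_force: [-1.6, 0.1, 3.9]
width: 0.001
```

Call:
play_rows([
  {"x": 0, "y": 0, "z": -1, "wx": 0, "wy": 0, "wz": 0, "fingers": 1},
  {"x": 0, "y": 0, "z": -1, "wx": 0, "wy": 0, "wz": 0, "fingers": 1},
])

```text
time: 5.42
tool_pos: [0.5738, -0.0686, 0.073]
tcp_rot: [0.0, 1.571, -0.0]
wrist_force: [-3.6, 0.8, 8.6]
width: -0.0
```

```bash
python3 look.py w5
```

```text
5.425 [ 0.5738 -0.0686  0.073 ] -0.00033777064920391473 [-3.59  0.79  8.59]
[[ 0.  0.  1.]
 [-0.  1. -0.]
 [-1. -0.  0.]]
[[-0.    -0.318  0.948 -0.122]
 [ 1.    -0.001 -0.     0.001]
 [ 0.001  0.948  0.318 -0.081]
 [ 0.     0.     0.     1.   ]]
green 1446 [253.4 246.4] [ 0.5645 -0.069   0.0522]
```

View pics/w5.png

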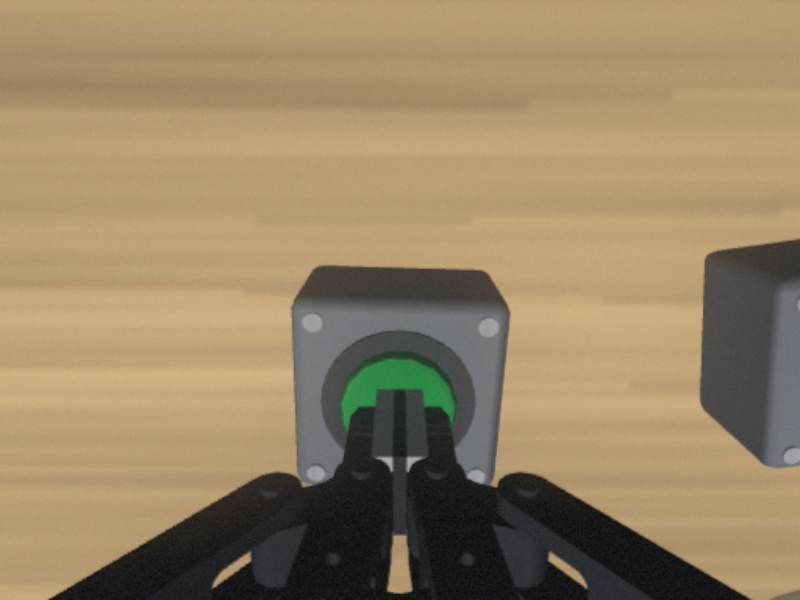

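Green is fully down: its depth went from 58.3 to 52.2 mm, and the force rises against the stop. I lift off and go over the rocker.

Call:
play_rows([
  {"x": 0, "y": 0, "z": 10, "wx": 0, "wy": 0, "wz": 0, "fingers": 1},
  {"x": 0, "y": 0, "z": 40, "wx": 0, "wy": 0, "wz": 0, "fingers": 1},
  {"x": 0, "y": 0, "z": 80, "wx": 0, "wy": 0, "wz": 0, "fingers": 1},
  {"x": 0, "y": 0, "z": 110, "wx": 0, "wy": 0, "wz": 0, "fingers": 1},
  {"x": 0, "y": 0, "z": 120, "wx": 0, "wy": 0, "wz": 0, "fingers": 1},
  {"x": 0, "y": 0, "z": 120, "wx": 0, "wy": 0, "wz": 0, "fingers": 1},
])

```text
time: 6.22
tool_pos: [0.5736, -0.0686, 0.1922]
tcp_rot: [0.0, 1.57, -0.0]
wrist_force: [0.4, -0.6, 0.3]
width: -0.004
```

```bash
python3 look.py w6
python3 - <<'E'
import numpy as np
d=np.load("w6.npz");T=d["T"];m=None
import cv2
h=cv2.cvtColor(d["frame"],cv2.COLOR_RGB2HSV);m=cv2.inRange(h,(50,120,40),(80,255,255))>0
v,u=np.nonzero(m);z=d["depth"][m];p=(np.linalg.inv(d["K"])@np.stack([u,v,np.ones_like(u)]))*z
w=T[:3,:3]@p+T[:3,3:];print(len(u),np.median(w,1))
E
```

```text
6.225 [ 0.5736 -0.0686  0.1922] -0.003980012745400801 [ 0.37 -0.65  0.27]
[[ 0.  0.  1.]
 [-0.  1. -0.]
 [-1. -0.  0.]]
[[-0.    -0.318  0.948 -0.122]
 [ 1.    -0.001 -0.     0.001]
 [ 0.001  0.948  0.318 -0.081]
 [ 0.     0.     0.     1.   ]]
yellow 1740 [443.  176.6] [0.5615 0.0774 0.0577]
red 1124 [38.8 17.9] [ 0.4454 -0.2323  0.0246]
red 170 [  2.9 211.4] [ 0.5896 -0.2703  0.0581]
1381 [ 0.57269802 -0.0683916   0.05825611]
```

Call:
play_rows([
  {"x": -2, "y": 45, "z": 0, "wx": 0, "wy": 0, "wz": 0, "fingers": 1},
  {"x": -4, "y": 90, "z": 0, "wx": 0, "wy": 0, "wz": 0, "fingers": 1},
  {"x": -6, "y": 140, "z": 0, "wx": 0, "wy": 0, "wz": 0, "fingers": 1},
  {"x": -8, "y": 190, "z": 0, "wx": 0, "wy": 0, "wz": 0, "fingers": 1},
  {"x": -10, "y": 240, "z": 0, "wx": 0, "wy": 0, "wz": 0, "fingers": 1},
  {"x": -12, "y": 290, "z": 0, "wx": 0, "wy": 0, "wz": 0, "fingers": 1},
  {"x": -13, "y": 324, "z": 0, "wx": 0, "wy": 0, "wz": 0, "fingers": 1},
  {"x": -13, "y": 324, "z": 0, "wx": 0, "wy": 0, "wz": 0, "fingers": 1},
  {"x": -13, "y": 324, "z": -40, "wx": 0, "wy": 0, "wz": 0, "fingers": 1},
  {"x": -13, "y": 324, "z": -80, "wx": 0, "wy": 0, "wz": 0, "fingers": 1},
  {"x": -13, "y": 324, "z": -100, "wx": 0, "wy": 0, "wz": 0, "fingers": 1},
  {"x": -13, "y": 324, "z": -107, "wx": 0, "wy": 0, "wz": 0, "fingers": 1},
  {"x": -13, "y": 324, "z": -107, "wx": 0, "wy": 0, "wz": 0, "fingers": 1},
  {"x": -13, "y": 324, "z": -107, "wx": 0, "wy": 0, "wz": 0, "fingers": 1},
])

```text
time: 8.02
tool_pos: [0.5619, 0.2558, 0.087]
tcp_rot: [0.001, 1.568, 0.001]
wrist_force: [-0.4, 0.4, 0.6]
width: 0.002
```

```bash
python3 look.py w7
```

```text
8.025 [0.5619 0.2558 0.087 ] 0.002452702898307404 [-0.44  0.36  0.59]
[[ 0.003  0.     1.   ]
 [ 0.001  1.    -0.   ]
 [-1.     0.001  0.003]]
[[-0.    -0.318  0.948 -0.122]
 [ 1.    -0.001 -0.     0.001]
 [ 0.001  0.948  0.318 -0.081]
 [ 0.     0.     0.     1.   ]]
orange 1269 [256.2 237.7] [0.5568 0.2568 0.0482]
blue 1551 [377.5 192.9] [0.5368 0.3215 0.0353]
```

View pics/w7.png

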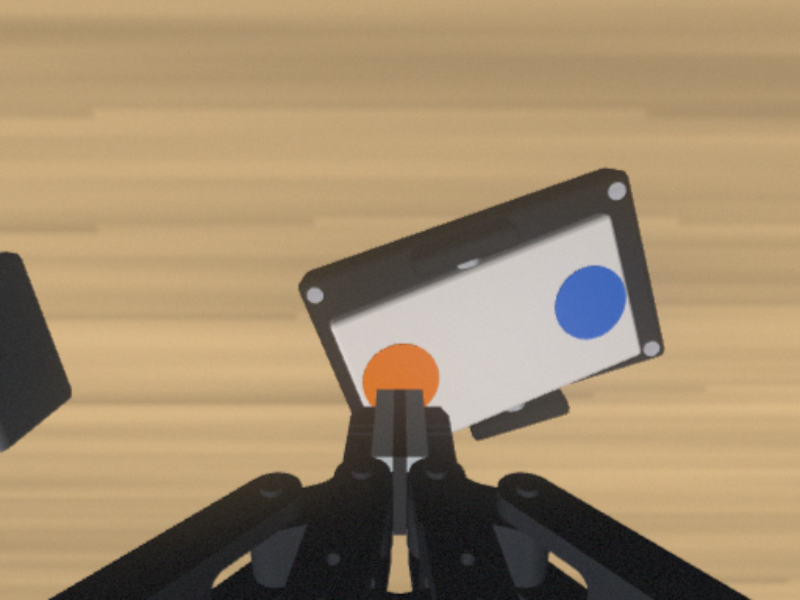

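Green is back up at 58.3 mm and the fingertips are over the orange spot. I press down in steps.

Call:
play_rows([
  {"x": 0, "y": 0, "z": -6, "wx": 0, "wy": 0, "wz": 0, "fingers": 1},
  {"x": 0, "y": 0, "z": -12, "wx": 0, "wy": 0, "wz": 0, "fingers": 1},
  {"x": 0, "y": 0, "z": -16, "wx": 0, "wy": 0, "wz": 0, "fingers": 1},
  {"x": 0, "y": 0, "z": -19, "wx": 0, "wy": 0, "wz": 0, "fingers": 1},
  {"x": 0, "y": 0, "z": -22, "wx": 0, "wy": 0, "wz": 0, "fingers": 1},
  {"x": 0, "y": 0, "z": -25, "wx": 0, "wy": 0, "wz": 0, "fingers": 1},
  {"x": 0, "y": 0, "z": -27, "wx": 0, "wy": 0, "wz": 0, "fingers": 1},
  {"x": 0, "y": 0, "z": -27, "wx": 0, "wy": 0, "wz": 0, "fingers": 1},
])

```text
time: 9.07
tool_pos: [0.5607, 0.2554, 0.0582]
tcp_rot: [0.0, 1.571, -0.0]
wrist_force: [0.0, -1.3, 1.8]
width: -0.002
```

```bash
python3 look.py w8
```

```text
9.075 [0.5607 0.2554 0.0582] -0.002198087172276581 [ 0.02 -1.34  1.77]
[[ 0.  0.  1.]
 [ 0.  1. -0.]
 [-1.  0.  0.]]
[[-0.    -0.318  0.948 -0.122]
 [ 1.    -0.001 -0.     0.001]
 [ 0.001  0.948  0.318 -0.081]
 [ 0.     0.     0.     1.   ]]
orange 497 [251.5 248.9] [0.5526 0.2541 0.0374]
blue 2675 [408.6 225. ] [0.5369 0.3208 0.0465]
```

Call:
play_rows([
  {"x": 0, "y": 0, "z": -1, "wx": 0, "wy": 0, "wz": 0, "fingers": 1},
  {"x": 0, "y": 0, "z": -2, "wx": 0, "wy": 0, "wz": 0, "fingers": 1},
  {"x": 0, "y": 0, "z": -2, "wx": 0, "wy": 0, "wz": 0, "fingers": 1},
])

```text
time: 9.5
tool_pos: [0.5606, 0.2555, 0.0563]
tcp_rot: [0.0, 1.571, -0.0]
wrist_force: [0.8, -1.9, 2.8]
width: -0.002
```

```bash
python3 look.py w9|tail -2
```

```text
orange 491 [250.8 248.7] [0.5526 0.2539 0.0354]
blue 2829 [411.  229.4] [0.5371 0.3202 0.0487]
```

Call:
play_rows([
  {"x": 0, "y": 0, "z": -1, "wx": 0, "wy": 0, "wz": 0, "fingers": 1},
  {"x": 0, "y": 0, "z": -1, "wx": 0, "wy": 0, "wz": 0, "fingers": 1},
])

```text
time: 9.8
tool_pos: [0.5607, 0.2555, 0.0561]
tcp_rot: [0.0, 1.571, -0.0]
wrist_force: [-2.0, -2.1, 6.9]
width: -0.005
```

```bash
python3 look.py w10|tail -2
```

```text
orange 492 [250.7 248.7] [0.5526 0.2539 0.0353]
blue 2850 [411.3 229.5] [0.5371 0.3202 0.0487]
```

The rocker is at its stop: the blue end has risen to 48.7 mm and the force is climbing with no further motion. I draw clear.

Call:
play_rows([
  {"x": 0, "y": 0, "z": 10, "wx": 0, "wy": 0, "wz": 0, "fingers": 1},
  {"x": 0, "y": 0, "z": 40, "wx": 0, "wy": 0, "wz": 0, "fingers": 1},
  {"x": 0, "y": 0, "z": 80, "wx": 0, "wy": 0, "wz": 0, "fingers": 1},
  {"x": 0, "y": 0, "z": 130, "wx": 0, "wy": 0, "wz": 0, "fingers": 1},
  {"x": 0, "y": 0, "z": 180, "wx": 0, "wy": 0, "wz": 0, "fingers": 1},
  {"x": 0, "y": 0, "z": 200, "wx": 0, "wy": 0, "wz": 0, "fingers": 1},
  {"x": 0, "y": 0, "z": 200, "wx": 0, "wy": 0, "wz": 0, "fingers": 1},
  {"x": 0, "y": 0, "z": 200, "wx": 0, "wy": 0, "wz": 0, "fingers": 1},
])

```text
time: 10.85
tool_pos: [0.5593, 0.255, 0.2526]
tcp_rot: [-0.001, 1.575, -0.001]
wrist_force: [0.5, 0.1, -0.3]
width: -0.001
```

```bash
python3 look.py w11
python3 - <<'E'
from workcell import eyes
import cv2
cv2.imwrite("pics/scene1.png",cv2.resize(eyes.read_camera("scene")["frame"][:,:,::-1],(800,600)))
E
```

```text
10.85 [0.5593 0.255  0.2526] -0.0006681707623641477 [ 0.5   0.13 -0.3 ]
[[-0.004  0.     1.   ]
 [-0.001  1.    -0.   ]
 [-1.    -0.001 -0.004]]
[[-0.    -0.318  0.948 -0.122]
 [ 1.    -0.001 -0.     0.001]
 [ 0.001  0.948  0.318 -0.081]
 [ 0.     0.     0.     1.   ]]
orange 439 [255.5 169.1] [0.5603 0.2554 0.0349]
blue 505 [322.7 149.2] [0.5375 0.3199 0.0488]
yellow 1053 [ 73.8 176.3] [0.5616 0.0814 0.058 ]
```

View pics/w11.png

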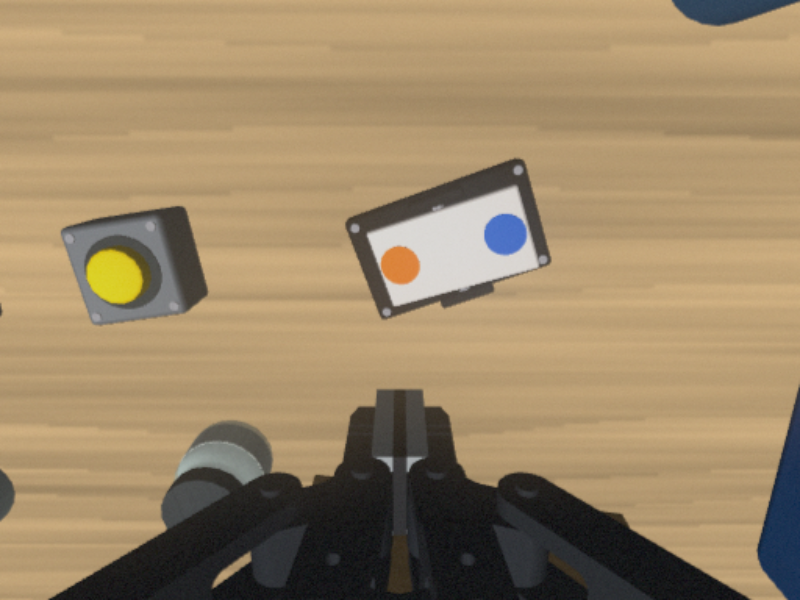

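View pics/scene1.png

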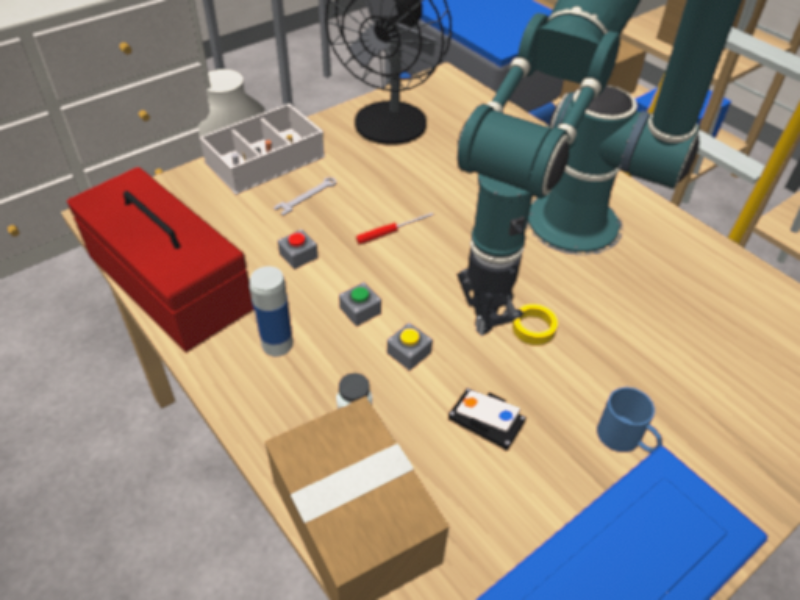

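The rocker stays on full, with orange (400,265 in the wrist view) at 35 mm and blue at 49 mm. In the scene view everything lies where it was and the hand is clear, so I hand in.

```bash
python3 -c "
from workcell import finish_job
print(finish_job())"
```

```text
the job is handed in; nothing more can be done
None
```

I pressed the green button fully down, let it spring back, then pushed the rocker's orange end down and drew the hand clear. The job was handed in at about 11 s of the 45 s allowed; no verdict was reported.

- **Green button:** its top went from 58.3 mm to 52.2 mm, which is the full 6 mm. It was back at 58.3 mm once released. The highest wrist force I read while pressing was 9 N.
- **Rocker:** it reached its stop with a wrist force of about 7 N. After the hand left, the orange spot read 35 mm and the blue 49 mm, the mirror of the starting heights and so close to the full 0.2 rad.
- **The rest of the bench:** in the final picture the loose things lie where they were at the start and the hand is about 18 cm above the rocker. I compared the loose things by eye only and did not measure their positions again.

Heights from the camera read 1 to 2 mm high throughout, which is within its calibration. No check failed or disagreed beyond that. My first move call was refused because its rows lacked some of the required keys, and nothing moved.

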